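Fit the rotor on the drive pins of a small centrifuge

ROBOT

A 7-joint arm with a two-finger parallel gripper is mounted at the origin on a cart in front of the work surface, level with it; the furniture and walls round the work are solid. World frame = base frame: x ahead of the robot, y to its left, z up, the work surface at z = 0. Lengths are in m, angles in rad, forces in N, time in s.
With the tool pointing down it reaches from about 0.425 to 0.95 m from the base axis. Payload 16.7 kg.
Tool frame: the origin (TCP) lies at the very end of the fingers, on their centre line; the grasp point (between the pads) lies 19 mm behind it (ctrl.grip_point_offset is the distance from the TCP to the grasp point, in m); z points along the fingers, y is the line along which they close (so a half turn about z gives the same grasp; the last joint's range is limited). The gripper opens to 94 mm and grips with 3 to 60 N. Pads are 16 mm wide; open, the fingers measure 119 mm over their backs; the gripper's body (75 mm by 177 mm) begins 78 mm behind the grasp point.
Start: joints at [1.135, 0.426, 0.074, 1.606, -0.034, 1.111, -0.067], TCP at [0.191, -0.647, 0.205] pointing down, gripper open.
Joint ranges: [-2.85, 2.85], [-0.5, 2.14], [-1.23, 1.37], [0.21, 2.46], [-1.02, 4.16], [0.16, 2.05], [-2.73, 2.73]. Speed limits (rad/s): [1.89, 1.89, 2.39, 2.39, 3.01, 3.01, 3.01].

INTERFACE

Orientations are given as a unit quaternion [x, y, z, w].
In Python, from workcell import readout, eyes, ctrl gives the robot as it stands.
- The arm moves only by the tool arm_command, never from a script. Its argument "commands" is a list that holds one entry, the list of rows, each a list of 7 numbers: the shift along the tool's x, y, z in cm, then the turn, a rotation vector about the tool's x, y, z in rad, then the opening, from 0 (shut) to 1 (fully open). In form: [[[x, y, z, ax, ay, az, hand], ...]]. A call has 1 to 5 rows; each row shifts and turns the commanded pose from where the row before left it, along the tool's axes as they then stand; what a row does not reach is not made up. A row lasts 1/12 s, in which the tool goes at most 41.7 mm and 7.16 degrees, less where a joint would pass 70% of its speed; a pose out of reach is approached as far as the arm can. A call is refused whole if a number of a shift passes 4.17 or a number of a turn 0.125, either way. A call with a gripper value outside its range is refused whole. The fingers move at their own pace and stop on an object; "newtons" is the grip in N (left out, the last holds). Time passes only in rows, so rows that do not move let the fingers close. It gives the time, the measured TCP pose, the force, the opening and the grip force at its end, in the units of the state.
- readout.get_obs(): the state, without advancing time (a new reading comes with each control period).
- eyes.snapshot(name): name is "scene" or "top"; returns a dict with "image" (480x640x3 uint8, red, green, blue), "z_map" (480x640 float32, m along the optical axis (not along the pixel's ray), 0 where there is no reading), "fx", "fy", "cx", "cy" (pixels), "cam_to_world" (4x4, takes a point from camera to world coordinates). Camera axes: x right, y up, looking along -z (the intrinsics and any distortion apply to the point x, -y, -z); pixel columns grow to the right and rows downward; lengths in m; the calibration is good to about 2 mm. A picture is of the moment at which its call begins.
- ctrl.close_job(): hands the job in; it is judged then, once.
The state is a dict: "t": time; "joint_positions": joint angles; "joint_vel": joint speeds; "joint_torque": joint torques, N m; "ee_pos": TCP position; "eef_rot": TCP orientation; "wrist_force": force on the tool from outside, world axes, zero at the start; "ft_torque": the same for the moment, N m; "grip_width": finger opening in m; "grip_force": force on a finger pad.
Only numpy, scipy, OpenCV 4.12 (cv2) and the standard library are available. Lean on these libraries where they do the work, as an engineer would, in place of code of your own. Each camera call takes 0.05 s, during which the arm holds its last target. There are 200 camera calls.

TASK

Put the loose aluminium rotor on the spindle of the open centrifuge: turn it until its holes find the three drive pins and it drops onto them, then push it down until it snaps over the spindle and sits fully home on the drive flange. Let the pins find the holes gently, never lean hard on them (a hand's push of some 15 N snaps it home, 50 N would bend the drive), do not tip the rotor over, leave the other things on the bench where they are, and let go of the rotor at the end.

Things in the scene. Friction and masses are not known exactly. Their poses are not given: they have to be found in the camera images.
- rotor: Six-place tube rotor, bare aluminium, loose, about 0.28 kg, flat on the bench. Disc 96 mm across, rim 26 mm high with six dark tube pockets. Origin: centre of the underside, z up its axis. Underside: a bore 13.8 mm wide, 34 mm deep, mouth chamfered; six through holes 7.6 mm wide on a circle of 21 mm radius, at 0, 60, 120... degrees from its x. Any of the six positions fits.
- grip (a point): On the rotor's axis, 50 mm above its underside: the place to hold it, in the middle of its grip bar. The bar is 42 mm long along the rotor's x and 20 mm thick along its y, with flat sides from 30 to 62 mm above the underside; below it is a round hub 26 mm across, and the rim stands 26 mm high.
- seat (a point): Centre of the top face of the drive flange (58 mm across) in the bowl, on the spindle's axis, z up, 38 mm above the bench: the rotor is home when its origin lies here. Three pins, 6 mm thick and 14 mm high, rise from this face 120 degrees apart on a circle of 21 mm radius. They may stand at any angle; it is not reported: look, or feel for it.
- nose (a point): Tip of the spindle's nose, 32 mm above seat; the nose is 12 mm thick, its top 8 mm tapered to 4 mm. The spindle turns against a drag of 0.12 N m: a rotor resting on the pin tops by its weight slides round over them, one pressed with some 10 N drags the spindle along. Three spring balls in the nose stop the rotor 8 mm above home, pins already in its holes; a push of 10 to 18 N takes it past.
- centrifuge: Small white bench centrifuge, standing fast on the bench: 171 x 151 mm, top 61 mm high, in it a round bowl 116 mm wide. Origin: under the spindle's axis at bench height; x points to its rear, where the clear lid stands open, leaning back (it stays so): its hinge is 84 mm behind the spindle axis, its top edge about 205 mm high.
- tally: Steel hand tally counter, 44 x 51 x 40 mm, a bystander. Origin: centre of its underside.
- marker: Felt marker, 138 mm long, 12 mm thick, lying, a bystander. Origin: centre of its underside.
- carton: Small white carton, 35 x 63 x 18 mm, a bystander. Origin: centre of its underside.
- microscope_a: Tall white microscope, standing fast, right of the work: 462 mm high. Origin: centre of its foot at bench height. Its binocular head reaches towards the robot to 0.25 m from the origin, its eyepieces up to 0.43 m high: the arm cannot pass at working height in front of it; cross above 0.45 m, or well back.
Mind the look-alikes: they are no part of the job. Of the things that look like the rotor, take the one that is nearest to the robot's base at the start.

How it is judged:
On the way, in this order (a step that is already met when the one before it is completed fails the run):
1. the rotor's bore is over the spindle's nose (horizontal distance between rotor and seat below 0.004 m and z of rotor in the frame of seat below 0.028 m), for 0.1 s.
2. the three pins are in the rotor's holes (horizontal distance between rotor and seat below 0.003 m and z of rotor in the frame of seat below 0.0105 m), for 0.1 s.
At the end, for the whole second after the job is handed in: The rotor sits fully home: its underside within 2 mm of the drive flange, within 2.5 mm of the spindle's axis, level within 2 degrees, at rest and released (z of rotor in the frame of seat below 0.002 m and horizontal distance between rotor and seat below 0.0025 m and angle between rotor's own z axis and vertical below 0.035 rad and linear speed of rotor below 0.01 m/s and angular speed of rotor below 0.05 rad/s); the robot touches nothing.
It fails at once if the rotor is pressed on the centrifuge with more than 50 N (contact force between rotor and centrifuge above 50 N).
It fails at once if the rotor is tipped by more than 30 degrees (angle between rotor's own z axis and vertical above 0.52 rad).
It fails at once if the tally counter, the marker or the carton is moved by more than 30 mm (distance of any of tally, marker, carton from where it was at the start of the episode above 0.03 m).
It also fails if it takes over 58 s, if anything falls off the work surface, if the arm or the gripper's body presses on something with over 40 N, if the wrist force passes 120 N, or if a joint passes its speed limit or range.

## Working session

There is one attempt and no reset: what is moved stays moved. The work goes in short steps, Python scripts to look and compute and a tool call to move; the robot and the scene stay as the last step left them, time stands still between calls to the robot, and variables do not carry over. Pictures are saved under pics/ and viewed, at most 10 in all, crops included, and the job is handed in when it is done.

Besides the shell and the picture viewer there is one more tool, called as a command line: name --argument value ..., lists and objects as JSON in quotes. arm_command: Moves the arm, as the interface text tells. Its arguments: {"type":"object","properties":{"commands":{"type":"array","items":{"type":"array","items":{"type":"array","items":{"type":"number"}}}},"newtons":{"type":"number"}},"required":["commands"]}

```bash
mkdir -p pics
cat > h.py <<'E'
import numpy as np, cv2
from workcell import readout, eyes, ctrl
def snap(n,save=None):
    s=eyes.snapshot(n)
    if save: cv2.imwrite('pics/'+save,s['image'][:,:,::-1]); np.savez('pics/'+save[:-4],**{k:v for k,v in s.items()})
    return s
def ray(s,u,v):
    T=np.array(s['cam_to_world']); d=np.array([(u-s['cx'])/s['fx'],-(v-s['cy'])/s['fy'],-1.])
    return T[:3,3],T[:3,:3]@d
def onz(s,u,v,z):
    o,d=ray(s,u,v); return o+d*(z-o[2])/d[2]
def dep(s,u,v):
    o,d=ray(s,u,v); return o+d*s['z_map'][int(v),int(u)]
def cloud(s):
    v,u=np.mgrid[0:480,0:640]; T=np.array(s['cam_to_world']); z=s['z_map']
    P=np.stack([(u-s['cx'])/s['fx']*z,-(v-s['cy'])/s['fy']*z,-z],-1)@T[:3,:3].T+T[:3,3]
    P[z==0]=np.nan; return P
E
python3 - <<'E'
from h import *
for n in('scene','top'):
    s=snap(n,n+'0.png'); print(n,{k:s[k] for k in s if k not in('image','z_map')})
a=[cv2.imread('pics/%s0.png'%n) for n in('scene','top')]
o=readout.get_obs();print(o)
E
```

```text
scene {'fx': 514.4410825926234, 'fy': 514.4410825926234, 'cx': 317.03465703306455, 'cy': 244.97094786534532, 'cam_to_world': array([[ 0.65978897,  0.31311671, -0.68310793, -0.40552805],
       [-0.7514295 ,  0.26804733, -0.60291321, -0.88054841],
       [-0.00567695,  0.91110293,  0.4121398 ,  0.64338866],
       [ 0.        ,  0.        ,  0.        ,  1.        ]])}
top {'fx': 587.6911370261315, 'fy': 587.6911370261315, 'cx': 313.5702431866285, 'cy': 237.50810831835625, 'cam_to_world': array([[-0.01477364,  0.98055706, -0.19567729,  0.2710092 ],
       [-0.9998659 , -0.01587039, -0.00403811, -0.04961138],
       [-0.00706508,  0.19559139,  0.98066003,  1.42335781],
       [ 0.        ,  0.        ,  0.        ,  1.        ]])}
{'t': 0.1, 'joint_positions': array([ 1.13446347,  0.42667282,  0.07386266,  1.60652771, -0.03409213,
        1.11081218, -0.06709346]), 'joint_vel': array([ 1.61080425e-04, -1.74820863e-03,  8.75668591e-04, -7.57311879e-04,
        1.09516441e-03, -2.02204276e-04, -5.75938633e-05]), 'joint_torque': array([ 7.99233763e-03, -9.37480044e+01,  3.67727950e+00, -4.55046523e+01,
       -4.85749834e-02,  1.68129068e-02,  2.15796081e-05]), 'ee_pos': array([ 0.19082179, -0.64705487,  0.20485045]), 'eef_rot': array([ 9.89735450e-01,  1.42910469e-01, -1.28456278e-04, -5.65875913e-04]), 'wrist_force': array([0.05541144, 0.41730404, 0.29230308]), 'ft_torque': array([ 0.00238441,  0.00568171, -0.02747698]), 'grip_force': 0.0, 'grip_width': 0.09391113127485824}
```

View pics/scene0.png

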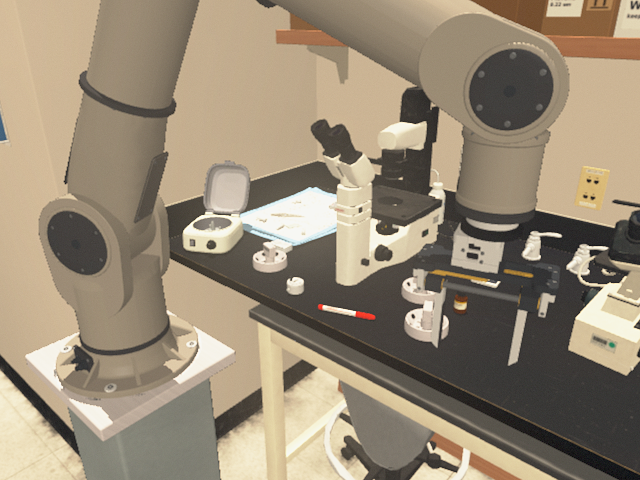

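View pics/top0.png

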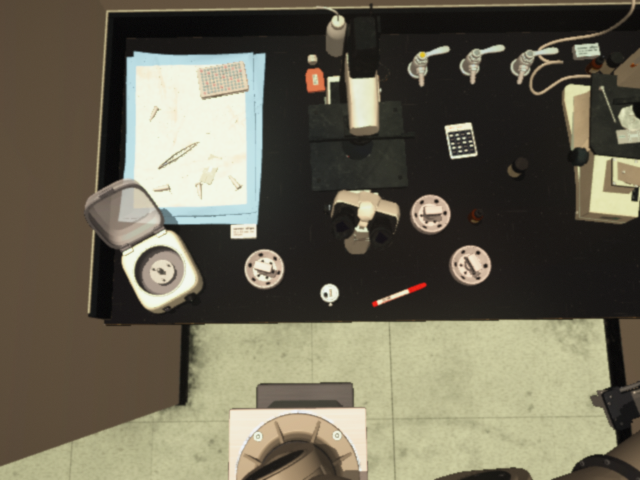

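Three rotor-like things show in the top view, at (264,268), (470,265) and (430,214). The first is closest to the base, which is near (298,440). I'll confirm that with numbers and an enlarged crop.

Run:
```python
from h import *
s=dict(np.load('pics/top0.npz')); c=dict(np.load('pics/scene0.npz'))
im=s['image']; P=cloud(s); Q=cloud(c)
for u,v in((264,268),(470,265),(430,214)):
    p=onz(s,u,v,.026); print(p, np.hypot(*p[:2]))
    for n,C in(('top',P),('scene',Q)):
        m=(np.hypot(C[...,0]-p[0],C[...,1]-p[1])<.065)&(C[...,2]>.01)
        X=C[m]
        if len(X)==0: continue
        r=X[(X[:,2]>.018)&(X[:,2]<.034)]; b=X[X[:,2]>.048]
        print(n,len(X),'rim',np.median(r,0) if len(r) else 0,'bar',len(b), b.mean(0) if len(b) else 0, 'zmax',np.percentile(X[:,2],98))
        if len(b)>5:
            box=cv2.minAreaRect((b[:,:2]*1000).astype(np.float32)); print(box)
        if len(r)>5: print(' rimcirc',cv2.minEnclosingCircle((r[:,:2]*1000).astype(np.float32)))
p=onz(s,161,271,.05); print('spindle approx',p)
A=cv2.resize(im[225:310,225:305],None,fx=5,fy=5,interpolation=cv2.INTER_CUBIC)[:425]
B=cv2.resize(im[230:315,120:200],None,fx=5,fy=5,interpolation=cv2.INTER_CUBIC)[:425]
cv2.imwrite('pics/crop1.png',np.hstack([A,B])[:,:,::-1])
C1=c['image']; A=cv2.resize(C1[160:280,170:300],None,fx=5,fy=5,interpolation=cv2.INTER_CUBIC)
cv2.imwrite('pics/crop2.png',A[:,:,::-1])
```

```text
[0.47710773 0.0762617  0.026     ] 0.48316418691503626
top 1069 rim [0.47346818 0.07734061 0.02427892] bar 158 [0.47572367 0.0763123  0.06140814] zmax 0.06469771972902269
((476.77569580078125, 76.80885314941406), (42.054630279541016, 20.529741287231445), 75.18372344970703)
 rimcirc ((476.1461181640625, 76.82767486572266), 47.797691345214844)
scene 618 rim [0.46716326 0.06478373 0.02360177] bar 97 [0.4730714  0.07014371 0.05784198] zmax 0.06242899199756717
((476.0093688964844, 74.51118469238281), (45.96566390991211, 20.440818786621094), 71.73600769042969)
 rimcirc ((474.6672668457031, 74.03498840332031), 50.16151809692383)
[ 0.47655672 -0.41788592  0.026     ] 0.6338256468443696
top 1098 rim [ 0.47298965 -0.41684815  0.02357364] bar 175 [ 0.47718281 -0.41816015  0.06030897] zmax 0.06443096030647372
((477.8187561035156, -419.45635986328125), (41.35508728027344, 21.517484664916992), 25.21337127685547)
 rimcirc ((478.0559997558594, -419.07305908203125), 47.828468322753906)
scene 788 rim [ 0.46973825 -0.42164433  0.0231603 ] bar 142 [ 0.47251504 -0.42531464  0.05863522] zmax 0.06234907885
[... 176 characters left out ...]
5469)
[ 0.60373144 -0.32884889  0.026     ] 0.6874832681052785
top 1029 rim [ 0.60432822 -0.33083264  0.02357408] bar 162 [ 0.60499995 -0.32919891  0.06075574] zmax 0.06468953100249583
((606.398681640625, -329.23211669921875), (21.63991355895996, 42.714698791503906), 3.161728620529175)
 rimcirc ((605.2832641601562, -330.4798583984375), 48.2558479309082)
scene 399 rim [ 0.57607351 -0.33100234  0.02298009] bar 8 [ 0.59682792 -0.31918591  0.05087088] zmax 0.04788033724881017
((597.2254638671875, -318.46563720703125), (5.277165412902832, 7.633357524871826), 25.104196548461914)
 rimcirc ((600.0345458984375, -329.8767395019531), 48.536415100097656)
spindle approx [0.47026506 0.31734522 0.05      ]
```

View pics/crop1.png

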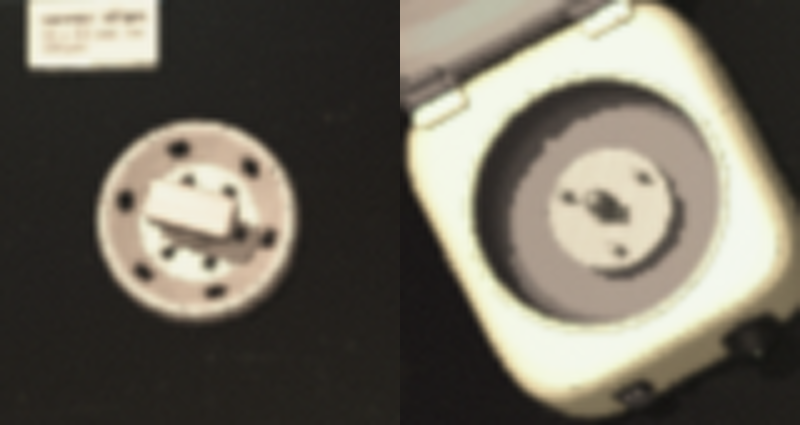

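View pics/crop2.png

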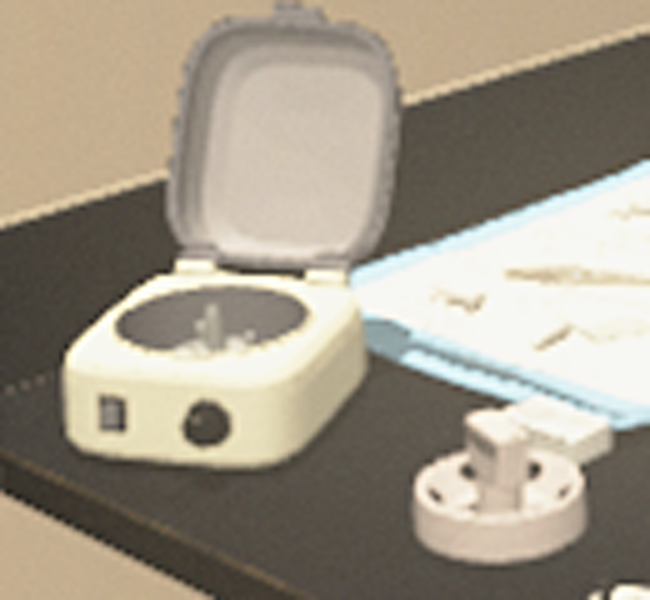

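Left crop: the rotor at top (264,268) is the nearest, 0.483 m from the base against 0.634 and 0.687 m. Its size (96 mm disc, 42x20 mm bar, top 62 mm) matches, and its bar lies at about 75°. Right crop: the flange is centred near (162,272) with three pin spots around it, at about 13.5° mod 60. The scene crop shows the same rotor with nothing obstructing it. I'll rise first, to cross above the microscope.

arm_command --commands '[[[0,0,-4,0,0,0,1],[0,0,-4,0,0,0,1],[0,0,-4,0,0,0,1],[0,0,-4,0,0,0,0.6],[0,0,-4,0,0,0,0.6]]]'

```text
t: 0.52
ee_pos: [0.1907, -0.6469, 0.4073]
eef_rot: [0.99, 0.143, -0.0, -0.0]
wrist_force: [-0.3, -0.4, 0.5]
grip_width: 0.084
grip_force: 0.0
```

arm_command --commands '[[[0,0,-4,0,0,0,0.6],[0,0,-4,0,0,0,0.6],[0,0,-4,0,0,0,0.6],[4,0,0,0,0,-0.062,0.6],[4,0,0,0,0,-0.062,0.6]]]'

```text
t: 0.93
ee_pos: [0.2658, -0.6235, 0.5278]
eef_rot: [0.979, 0.203, 0.0, 0.002]
wrist_force: [0.3, -0.4, -0.2]
grip_width: 0.0567
grip_force: 0.0
```

Run:
```python
from h import *
o=readout.get_obs(); print(o['t'],o['joint_positions'].round(3),o['ee_pos'],o['eef_rot'])
s=dict(np.load('pics/top0.npz')); c=dict(np.load('pics/scene0.npz'))
P=cloud(s);Q=cloud(c); cx,cy=.468,.318
for n,C in(('top',P),('scene',Q)):
    r=np.hypot(C[...,0]-cx,C[...,1]-cy)
    for lo,hi,R in((.033,.044,.04),(.045,.056,.03),(.056,.066,.13)):
        X=C[(r<R)&(C[...,2]>lo)&(C[...,2]<hi)]
        if len(X)>4: print(n,lo,len(X),X.mean(0),cv2.minEnclosingCircle((X[:,:2]*1000).astype(np.float32)),cv2.minAreaRect((X[:,:2]*1000).astype(np.float32)))
    X=C[(r<.28)&(C[...,1]>.25)&(C[...,2]>.1)]
    for z in(.08,.1,.12,.14,.16,.18,.2):
        X=C[(r<.28)&(C[...,1]>.25)&(abs(C[...,2]-z)<.01)]
        if len(X): 
            a=np.deg2rad(33);d=(X[:,0]-cx)*np.cos(a)+(X[:,1]-cy)*np.sin(a); print(n,'lid',z,len(X),'rear dist min/max',np.percentile(d,[2,98]).round(3))
# dark pin spots: blobs in top image, and flange bright ellipse
im=s['image'][230:315,120:200]; g=cv2.cvtColor(im,cv2.COLOR_RGB2GRAY); G=cv2.resize(g,None,fx=4,fy=4,interpolation=cv2.INTER_CUBIC)
for th in(110,125,140):
    n,l,st,ce=cv2.connectedComponentsWithStats(((G<th)).astype(np.uint8))
    for i in range(1,n):
        if 10<st[i,4]<600:
            u,v=(ce[i]+.5)/4-.5+[120,230]; p=onz(s,u,v,.05)
            if np.hypot(p[0]-cx,p[1]-cy)<.03: print(th,st[i,4],(u.round(1),v.round(1)),p[:2].round(4))
```

```text
0.9333 [ 1.034  0.345  0.06   1.05  -0.02   1.744 -0.075] [ 0.2657521  -0.62354269  0.52783638] [9.79213189e-01 2.02824818e-01 1.28965890e-04 1.89908306e-03]
top 0.033 381 [0.47072546 0.31833082 0.03894023] ((471.3409729003906, 319.547119140625), 29.480453491210938) ((471.06365966796875, 318.8135070800781), (56.4719123840332, 56.59413146972656), 51.77635955810547)
top 0.045 32 [0.46976216 0.31615969 0.04994508] ((472.53204345703125, 315.6888732910156), 25.371137619018555) ((474.1343078613281, 313.9898681640625), (50.435001373291016, 35.82240295410156), 45.50572967529297)
top 0.056 2282 [0.48979681 0.33082975 0.06124801] ((482.7917785644531, 337.3220520019531), 113.63941192626953) ((479.01934814453125, 339.78851318359375), (212.4303741455078, 188.70692443847656), 46.371604919433594)
top lid 0.08 1303 rear dist min/max [-0.104  0.26 ]
top lid 0.1 1953 rear dist min/max [-0.097  0.271]
top lid 0.12 1195 rear dist min/max [-0.106  0.266]
top lid 0.14 1180 rear dist min/max [-0.108  0.269]
top lid 0.16 914 rear dist min/max [-0.111  0.269]
top lid 0.18 1068 rear dist min/max [-0.109  0.26
[... 848 characters left out ...]
cene lid 0.14 605 rear dist min/max [0.024 0.188]
scene lid 0.16 584 rear dist min/max [0.026 0.198]
scene lid 0.18 528 rear dist min/max [0.033 0.271]
scene lid 0.2 577 rear dist min/max [0.039 0.272]
110 316 (np.float64(161.3), np.float64(271.4)) [0.4693 0.3166]
125 13 (np.float64(168.3), np.float64(265.2)) [0.4838 0.3006]
125 26 (np.float64(153.3), np.float64(269.0)) [0.4752 0.3358]
125 405 (np.float64(161.3), np.float64(271.4)) [0.4694 0.3166]
140 36 (np.float64(168.3), np.float64(265.2)) [0.4838 0.3006]
140 49 (np.float64(153.3), np.float64(269.1)) [0.4751 0.3358]
140 491 (np.float64(161.3), np.float64(271.4)) [0.4694 0.3166]
140 28 (np.float64(163.7), np.float64(279.8)) [0.4492 0.3102]
```

arm_command --commands '[[[4.1,0,0,0,0,-0.064,0.6],[4.1,0,0,0,0,-0.064,0.6],[4.1,0,0,0,0,-0.064,0.6],[4.1,0,0,0,0,-0.064,0.6],[4.1,0,0,0,0,-0.064,0.6]]]'

```text
t: 1.35
ee_pos: [0.4437, -0.5165, 0.5247]
eef_rot: [0.933, 0.359, -0.0, -0.001]
wrist_force: [0.4, -0.8, -0.1]
grip_width: 0.0566
grip_force: 0.0
```

arm_command --commands '[[[4.1,0,0,0,0,-0.064,0.6],[4.1,0,0,0,0,-0.064,0.6],[4.1,0,0,0,0,-0.064,0.6],[4.1,0,0,0,0,-0.064,0.6],[4.1,0,0,0,0,-0.064,0.6]]]'

```text
t: 1.77
ee_pos: [0.5767, -0.3615, 0.5247]
eef_rot: [0.864, 0.503, -0.0, -0.0]
wrist_force: [2.0, -0.5, -0.7]
grip_width: 0.0565
grip_force: 0.0
```

arm_command --commands '[[[4.1,0,0,0,0,-0.064,0.6],[4.1,0,0,0,0,-0.064,0.6],[4.1,0,0,0,0,-0.064,0.6],[4.1,0,0,0,0,-0.064,0.6],[4.1,0,0,0,0,-0.064,0.6]]]'

```text
t: 2.18
ee_pos: [0.6541, -0.1726, 0.5247]
eef_rot: [0.773, 0.634, -0.0, -0.0]
wrist_force: [0.2, 0.5, 0.1]
grip_width: 0.0568
grip_force: 0.0
```

```bash
cat > plan.py <<'E'
import sys
from h import *
from scipy.spatial.transform import Rotation as R
# target x y z(TCP) close-axis yaw(deg, tool y) -> rows in tool axes, n rows
def plan(x,y,z,yaw,n=None):
    o=readout.get_obs(); r=R.from_quat(o['eef_rot']); a=np.deg2rad(yaw)
    ty=np.array([np.cos(a),np.sin(a),0]); tz=np.array([0,0,-1.]); M=np.stack([np.cross(ty,tz),ty,tz],1)
    rv=(r.inv()*R.from_matrix(M)).as_rotvec(); d=r.inv().apply(np.array([x,y,z])-o['ee_pos'])*100
    print('t',o['t'].round(2),'ee',o['ee_pos'].round(4),'yaw',np.rad2deg(np.arctan2(*r.as_matrix()[1::-1,1])).round(2),'F',o['wrist_force'].round(2),'M',o['ft_torque'].round(3),'w',round(o['grip_width'],4))
    print('total tool shift cm',d.round(2),'world shift',(np.array([x,y,z])-o['ee_pos']).round(4),'rotvec',rv.round(4)); print('j',o['joint_positions'].round(2))
if __name__=='__main__': plan(*map(float,sys.argv[1:]))
E
python3 plan.py .4765 .0765 .15 -14.8
python3 - <<'E'
from h import *
s=dict(np.load('pics/top0.npz')); c=dict(np.load('pics/scene0.npz'))
for n,S in(('top',s),('scene',c)):
    C=cloud(S); r=np.hypot(C[...,0]-.4705,C[...,1]-.3172); m=(r<.032)&(C[...,2]>.043)
    for v,u in zip(*np.where(m)): print(n,u,v,C[v,u].round(4),S['image'][v,u].sum())
# flange by image (bright disk) in top
g=cv2.cvtColor(s['image'],cv2.COLOR_RGB2HSV)
for v in range(256,290): print(v,' '.join('%3d'%x for x in cv2.cvtColor(s['image'],cv2.COLOR_RGB2GRAY)[v,146:180]))
E
```

```text
top 161 260 [0.4976 0.32   0.0435] 642
top 162 260 [0.4972 0.317  0.0461] 635
top 165 261 [0.4949 0.3101 0.0448] 645
top 156 262 [0.4926 0.3312 0.0457] 638
top 166 263 [0.4902 0.3079 0.0434] 613
top 167 263 [0.4877 0.3015 0.0588] 608
top 166 264 [0.4857 0.3043 0.057 ] 592
top 167 264 [0.4872 0.3044 0.0472] 527
top 168 264 [0.4865 0.301  0.0513] 479
top 162 265 [0.4856 0.3172 0.0434] 650
top 166 265 [0.4837 0.3048 0.0546] 588
top 167 265 [0.4836 0.3024 0.0549] 467
top 168 265 [0.4852 0.3027 0.0442] 340
top 169 265 [0.4853 0.3005 0.0436] 400
top 159 266 [0.4832 0.3241 0.044 ] 638
top 168 266 [0.4824 0.3021 0.0466] 435
top 152 267 [0.4788 0.3365 0.0587] 583
top 161 267 [0.4807 0.3192 0.0443] 609
top 151 268 [0.4774 0.3406 0.0524] 549
top 152 268 [0.4768 0.3371 0.0562] 506
top 153 268 [0.4783 0.3376 0.0464] 431
top 154 268 [0.4783 0.3353 0.046 ] 485
top 158 268 [0.474  0.3183 0.0733] 510
top 159 268 [0.4751 0.318  0.0662] 431
top 160 268 [0.4754 0.3163 0.0636] 390
top 161 268 [0.4775 0.3177 0.0496] 451
top 151 269 [0.475  0.3405 0.0526] 548
top 152 269 [0.4745 0.3372 0.0558] 445
top 153 
[... 8445 characters left out ...]
160 161 161 161 166 183 210 225 226 236 243
289  91 109 121 130 140 151 157 159 159 159 159 158 160 160 160 161 161 161 160 160 160 161 161 161 161 163 170 188 212 223 223 236 243 245Traceback (most recent call last):
  File "plan.py", line 11, in <module>
    if __name__=='__main__': plan(*map(float,sys.argv[1:]))
                             ~~~~^^^^^^^^^^^^^^^^^^^^^^^^^^
  File "plan.py", line 9, in plan
    print('t',o['t'].round(2),'ee',o['ee_pos'].round(4),'yaw',np.rad2deg(np.arctan2(*r.as_matrix()[1::-1,1])).round(2),'F',o['wrist_force'].round(2),'M',o['ft_torque'].round(3),'w',round(o['grip_width'],4))
              ^^^^^^^^^^^^
AttributeError: 'float' object has no attribute 'round'
```

The pin tops are the light patches at top (166,264), (151,268) and (162,279), with shadow beside each. They give a seat near (0.471,0.3185) and a pin angle of about 13.8° mod 60, so the rotor's 75° bar is nearly aligned already.

```bash
sed -i "s/o\['t'\].round(2)/round(o['t'],2)/" plan.py; python3 plan.py .4765 .0762 .15 -14.8
```

```text
t 2.18 ee [ 0.6541 -0.1726  0.5247] yaw -11.29 F [0.21 0.54 0.06] M [-0.056 -0.045  0.013] w 0.0568
total tool shift cm [ 20.92 -22.25  37.5 ] world shift [-0.1776  0.2488 -0.3747] rotvec [-0.0011 -0.      0.0613]
j [ 0.36  0.36 -0.31  1.04  0.11  1.76 -0.11]
```

arm_command --commands '[[[2.6,-2.8,0,0,0,0,0.6],[2.6,-2.8,0,0,0,0,0.6],[2.6,-2.8,0,0,0,0,0.6],[2.6,-2.8,0,0,0,0,0.6],[2.6,-2.8,0,0,0,0,0.6]]]'

```text
t: 2.6
ee_pos: [0.5407, -0.0179, 0.5251]
eef_rot: [0.774, 0.633, -0.0, -0.0]
wrist_force: [1.0, -0.5, 0.6]
grip_width: 0.0564
grip_force: 0.0
```

arm_command --commands '[[[2.6,-2.8,0,0,0,0,0.6],[2.6,-2.8,0,0,0,0,0.6],[2.6,-2.6,0,0,0,0,0.6],[0,0,4,0,0,0.06,0.6],[0,0,4,0,0,0,0.6]]]'

```text
t: 3.02
ee_pos: [0.4768, 0.0757, 0.4463]
eef_rot: [0.793, 0.609, 0.002, 0.001]
wrist_force: [0.4, -0.7, -1.5]
grip_width: 0.056
grip_force: 0.0
```

arm_command --commands '[[[0,0,4,0,0,0,0.6],[0,0,4,0,0,0,0.6],[0,0,4,0,0,0,0.6],[0,0,4,0,0,0,0.6],[0,0,4,0,0,0,0.6]]]'

```text
t: 3.43
ee_pos: [0.4767, 0.0734, 0.2438]
eef_rot: [0.793, 0.609, 0.0, 0.0]
wrist_force: [1.3, -0.1, 0.7]
grip_width: 0.0565
grip_force: 0.0
```

arm_command --commands '[[[0,0,4,0,0,0,0.6],[0,0,4,0,0,0,0.6],[0,0,0,0,0,0,0.6]]]'

```text
t: 3.68
ee_pos: [0.4733, 0.0725, 0.1594]
eef_rot: [0.793, 0.61, -0.004, -0.002]
wrist_force: [-1.1, -0.1, -0.9]
grip_width: 0.0562
grip_force: 0.0
```

```bash
python3 plan.py .4765 .0762 .034 -14.8
```

```text
t 3.68 ee [0.4733 0.0725 0.1594] yaw -14.88 F [-1.07 -0.1  -0.86] M [-0.07   0.032 -0.025] w 0.0562
total tool shift cm [ 0.48  0.33 12.53] world shift [ 0.0032  0.0037 -0.1254] rotvec [-0.0088  0.0034 -0.0014]
j [ 0.15  0.2  -0.49  2.05  0.11  0.93 -0.65]
```

arm_command --commands '[[[0.4,0.3,2.5,-0.008,0.003,0,0.6],[0,0,2.5,0,0,0,0.6],[0,0,2.5,0,0,0,0.6],[0,0,2,0,0,0,0.6],[0,0,0,0,0,0,0.6]]]'

```text
t: 4.1
ee_pos: [0.4809, 0.0763, 0.0692]
eef_rot: [0.793, 0.609, 0.002, 0.001]
wrist_force: [-1.3, -0.6, -0.4]
grip_width: 0.0563
grip_force: 0.0
```

```bash
python3 plan.py .4765 .0762 .034 -14.8
```

```text
t 4.1 ee [0.4809 0.0763 0.0692] yaw -14.91 F [-1.35 -0.64 -0.35] M [-0.047  0.008  0.009] w 0.0563
total tool shift cm [-0.13 -0.44  3.51] world shift [-0.0044 -0.0001 -0.0352] rotvec [ 0.0049 -0.0015 -0.0019]
j [ 0.1   0.33 -0.46  2.12  0.22  0.72 -0.76]
```

arm_command --commands '[[[0,0,0,0,0,0,0.6],[0,0,0,0,0,0,0.6]]]'

```text
t: 4.27
ee_pos: [0.483, 0.0769, 0.0725]
eef_rot: [0.793, 0.609, 0.004, 0.003]
wrist_force: [0.3, 1.0, -0.2]
grip_width: 0.056
grip_force: 0.0
```

```bash
python3 plan.py .4765 .0762 .034 -14.8
```

```text
t 4.27 ee [0.483  0.0769 0.0725] yaw -14.91 F [ 0.32  1.03 -0.2 ] M [-0.038 -0.043  0.004] w 0.056
total tool shift cm [-0.25 -0.64  3.84] world shift [-0.0065 -0.0007 -0.0385] rotvec [ 0.0097 -0.0036 -0.0019]
j [ 0.1   0.33 -0.46  2.12  0.22  0.73 -0.76]
```

arm_command --commands '[[[-0.2,-0.6,1.5,0.009,-0.003,0,0.6],[0,0,0,0,0,0,0.6],[0,0,0,0,0,0,0.6]]]'

```text
t: 4.52
ee_pos: [0.4761, 0.0763, 0.0567]
eef_rot: [0.793, 0.609, 0.0, -0.0]
wrist_force: [-0.4, 0.7, 0.3]
grip_width: 0.056
grip_force: 0.0
```

```bash
python3 plan.py .4765 .0762 .034 -14.8
```

```text
t 4.52 ee [0.4761 0.0763 0.0567] yaw -14.9 F [-0.35  0.72  0.32] M [-0.025 -0.086  0.064] w 0.056
total tool shift cm [-0.    0.04  2.27] world shift [ 0.0004 -0.0001 -0.0227] rotvec [-0.0001 -0.0002 -0.0018]
j [ 0.1   0.35 -0.45  2.14  0.24  0.7  -0.77]
```

arm_command --commands '[[[0,0,0,0,0,0,0.6],[0,0,0,0,0,0,0.6],[0,0,0,0,0,0,0.6]]]'

```text
t: 4.77
ee_pos: [0.4762, 0.0763, 0.0562]
eef_rot: [0.793, 0.609, 0.0, -0.0]
wrist_force: [0.2, -0.0, -0.6]
grip_width: 0.0561
grip_force: 0.0
```

```bash
python3 plan.py .4765 .0762 .034 -14.8
```

```text
t 4.77 ee [0.4762 0.0763 0.0562] yaw -14.91 F [ 0.16 -0.   -0.58] M [-0.057 -0.056  0.006] w 0.0561
total tool shift cm [-0.01  0.03  2.22] world shift [ 0.0003 -0.0001 -0.0222] rotvec [ 0.0001 -0.0004 -0.0019]
j [ 0.1   0.35 -0.45  2.14  0.24  0.7  -0.77]
```

arm_command --commands '[[[0,0,1,0,0,0,0.6],[0,0,1.2,0,0,0,0.6],[0,0,0,0,0,0,0.4],[0,0,0,0,0,0,0.3],[0,0,0,0,0,0,0.25]]]' --newtons 10

```text
t: 5.18
ee_pos: [0.4756, 0.0764, 0.0335]
eef_rot: [0.793, 0.61, -0.0, -0.001]
wrist_force: [0.4, -0.4, 0.3]
grip_width: 0.0399
grip_force: 0.0
```

arm_command --commands '[[[0,0,0,0,0,0,0.2],[0,0,0,0,0,0,0.15],[0,0,0,0,0,0,0.1],[0,0,0,0,0,0,0.1]]]' --newtons 10

```text
t: 5.52
ee_pos: [0.4761, 0.0764, 0.0341]
eef_rot: [0.793, 0.609, 0.0, -0.0]
wrist_force: [-0.7, -0.7, 7.2]
grip_width: 0.0201
grip_force: 27.2
```

```bash
python3 plan.py .4765 .0762 .034 -14.8
python3 - <<'E'
from h import *
s=snap('top','g1.png');c=snap('scene')
A=cv2.resize(s['image'][200:320,200:330],None,fx=3,fy=3);B=cv2.resize(c['image'][215:295,225:325],None,fx=4,fy=4)
B=cv2.copyMakeBorder(B,0,40,0,0,cv2.BORDER_CONSTANT)
cv2.imwrite('pics/g1c.png',np.hstack([A,B])[:,:,::-1])
E
```

```text
t 5.52 ee [0.4761 0.0764 0.0341] yaw -14.92 F [-0.7  -0.74  7.21] M [-0.195 -0.014 -0.139] w 0.0201
total tool shift cm [-0.01  0.04  0.01] world shift [ 0.0004 -0.0002 -0.0001] rotvec [ 0.     -0.0004 -0.002 ]
j [ 0.08  0.39 -0.44  2.15  0.27  0.65 -0.8 ]
```

View pics/g1c.png

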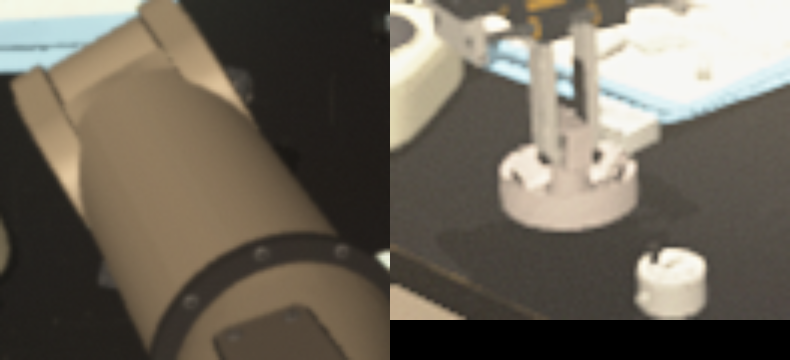

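The scene crop shows the bar held between both fingers at about (565,150), with the rotor flat. The opening of 20.1 mm matches the bar's thickness. The arm hides the rotor from the top camera. I'll grip more firmly and lift.

arm_command --commands '[[[0,0,0,0,0,0,0.1],[0,0,-1,0,0,0,0.1],[0,0,-2,0,0,0,0.1],[0,0,-2.5,0,0,0,0.1],[0,0,-2.5,0,0,0,0.1]]]' --newtons 35

```text
t: 6.03
ee_pos: [0.4749, 0.0763, 0.1147]
eef_rot: [0.793, 0.61, -0.001, -0.001]
wrist_force: [-0.1, -0.5, -3.2]
grip_width: 0.0198
grip_force: 50.6
```

arm_command --commands '[[[0,0,-2,0,0,0,0.1],[0,0,-1,0,0,0,0.1],[0,0,0,0,0,0,0.1],[0,0,0,0,0,0,0.1]]]'

```text
t: 6.37
ee_pos: [0.4756, 0.076, 0.1433]
eef_rot: [0.793, 0.609, -0.0, -0.0]
wrist_force: [-0.4, 0.7, -4.7]
grip_width: 0.0198
grip_force: 50.6
```

```bash
python3 plan.py .4712 .318 .145 -16
```

```text
t 6.37 ee [0.4756 0.076  0.1433] yaw -14.92 F [-0.43  0.74 -4.69] M [-0.037 -0.083  0.003] w 0.0198
total tool shift cm [23.27 -6.65 -0.17] world shift [-0.0044  0.242   0.0017] rotvec [-0.0006  0.0001  0.0189]
j [ 0.15  0.22 -0.49  2.07  0.13  0.88 -0.68]
```

arm_command --commands '[[[1.5,-0.4,0,0,0,0,0.1],[2.5,-0.7,0,0,0,0,0.1],[2.5,-0.7,0,0,0,0,0.1],[2.5,-0.7,0,0,0,0,0.1],[2.5,-0.7,0,0,0,0,0.1]]]'

```text
t: 6.78
ee_pos: [0.4733, 0.1964, 0.1418]
eef_rot: [0.793, 0.609, -0.001, -0.001]
wrist_force: [1.1, 0.6, -3.1]
grip_width: 0.0201
grip_force: 50.6
```

arm_command --commands '[[[2.5,-0.7,0,0,0,0,0.1],[2.5,-0.7,0,0,0,0,0.1],[2.5,-0.7,0,0,0,0,0.1],[2.3,-0.7,0,0,0,0,0.1],[1.5,-0.5,0,0,0,0,0.1]]]'

```text
t: 7.2
ee_pos: [0.4702, 0.3155, 0.1416]
eef_rot: [0.792, 0.61, -0.001, -0.001]
wrist_force: [-0.5, -0.1, -3.6]
grip_width: 0.0198
grip_force: 50.6
```

arm_command --commands '[[[0.4,-0.1,0,0,0,0.019,0.1],[0,0,0,0,0,0,0.1],[0,0,0,0,0,0,0.1],[0,0,0,0,0,0,0.1]]]'

```text
t: 7.53
ee_pos: [0.4716, 0.316, 0.1428]
eef_rot: [0.799, 0.602, -0.001, -0.0]
wrist_force: [-0.4, -0.5, -3.5]
grip_width: 0.0193
grip_force: 50.6
```

```bash
python3 plan.py .4712 .318 .115 -16
python3 - <<'E'
from h import *
c=snap('scene','s1.png'); s=snap('top','t1.png')
A=cv2.resize(c['image'][150:270,160:270],None,fx=4,fy=4);B=cv2.resize(s['image'][210:330,90:200],None,fx=3,fy=3)
B=cv2.copyMakeBorder(B,0,A.shape[0]-B.shape[0],0,0,cv2.BORDER_CONSTANT)
cv2.imwrite('pics/s1c.png',np.hstack([A,B])[:,:,::-1])
E
```

```text
t 7.53 ee [0.4716 0.316  0.1428] yaw -16.04 F [-0.4  -0.53 -3.49] M [-0.007 -0.091 -0.004] w 0.0193
total tool shift cm [ 0.19 -0.09  2.78] world shift [-0.0004  0.002  -0.0278] rotvec [-0.0015  0.0014 -0.0007]
j [-0.24  0.37 -0.56  1.88  0.24  0.96 -1.2 ]
```

View pics/s1c.png

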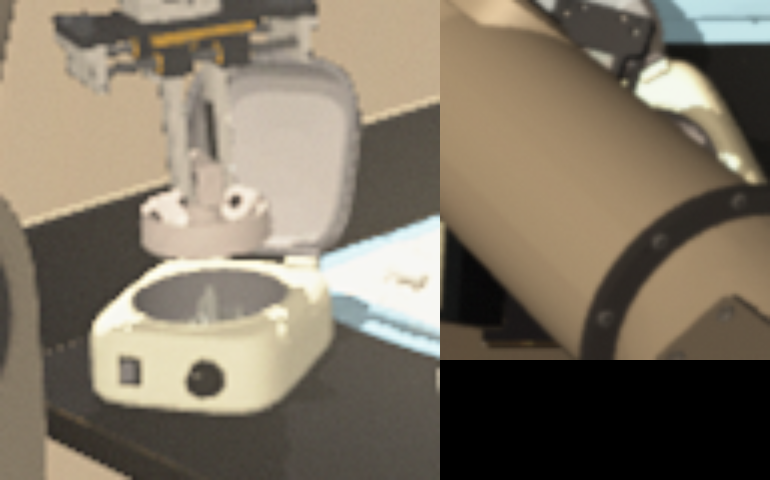

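The scene crop shows the rotor level, centred near (206,230) in the crop, with the nose at about (207,300). So it is within a few mm sideways. I'll refine that in sub-pixels.

Run:
```python
from h import *
c=dict(np.load('pics/s1.npz')); c0=dict(np.load('pics/scene0.npz'))
def proj(s,p):
    T=np.array(s['cam_to_world']); q=T[:3,:3].T@(np.array(p)-T[:3,3]); return s['cx']+s['fx']*q[0]/-q[2], s['cy']-s['fy']*q[1]/-q[2]
print('expected rotor rim mid',proj(c,[.4716,.316,.122]),'nose at .471,.3185',proj(c,[.471,.3185,.06]),proj(c,[.471,.3185,.070]))
C=cloud(c); m=(C[...,2]>.108)&(C[...,2]<.138)&(np.hypot(C[...,0]-.4716,C[...,1]-.316)<.06)
for v in range(200,214):
    u=np.where(m[v])[0]
    if len(u)>20: print(v,u.min(),u.max(),(u.min()+u.max())/2, C[v,(u.min()+u.max())//2].round(3))
for v in range(219,229): print(v,c0['image'][v,205:222].sum(-1), c['image'][v,205:222].sum(-1))
```

```text
expected rotor rim mid (np.float64(210.67951556596176), np.float64(204.653766875895)) nose at .471,.3185 (np.float64(211.86083914850818), np.float64(223.7856219818106)) (np.float64(211.5638768789682), np.float64(220.7211830764094))
201 196 227 211.5 [0.463 0.302 0.139]
202 196 227 211.5 [0.467 0.306 0.134]
203 196 227 211.5 [0.467 0.308 0.13 ]
204 196 227 211.5 [0.466 0.306 0.128]
205 195 227 211.0 [0.464 0.304 0.126]
206 196 227 211.5 [0.443 0.276 0.135]
207 196 227 211.5 [0.448 0.284 0.129]
208 196 227 211.5 [0.445 0.279 0.128]
209 196 227 211.5 [0.444 0.279 0.125]
210 196 226 211.0 [0.44  0.274 0.124]
211 197 224 210.5 [0.442 0.282 0.118]
212 198 221 209.5 [0.442 0.287 0.114]
219 [367 365 380 387 386 384 392 384 392 392 399 393 403 399 401 394 386] [358 371 374 380 379 388 387 386 397 387 394 390 396 396 394 386 389]
220 [376 380 390 388 388 388 410 433 421 399 398 397 406 394 393 405 399] [376 381 377 387 387 389 392 392 397 398 394 390 394 400 400 393 386]
221 [387 385 384 386 385 392 475 539 460 394 395 395 394 394 398 400 399] [373 376 378 384 376 384 419 446 411 394 396 392 3
[... 327 characters left out ...]
4 496 536 494 505 470 422 395 397 396 399 395 393 402] [371 377 379 374 394 451 489 495 474 411 390 395 394 391 397 386 386]
225 [376 372 379 385 508 541 474 497 476 414 394 396 403 396 392 386 394] [371 374 380 375 424 474 480 493 476 407 380 396 397 401 400 397 390]
226 [378 377 385 376 432 475 467 494 471 419 395 405 402 410 513 504 398] [372 369 380 378 438 471 465 493 476 421 394 406 404 408 421 415 398]
227 [383 378 371 381 431 468 453 490 478 434 479 542 541 503 531 512 388] [369 382 380 389 440 473 453 493 476 416 399 423 412 424 450 430 397]
228 [368 419 485 543 587 551 489 488 475 443 566 659 655 610 501 440 399] [372 391 381 389 479 519 476 487 481 412 385 407 412 411 463 439 371]
```

```bash
python3 plan.py .4703 .3183 .111 -16
```

```text
t 7.63 ee [0.4718 0.3162 0.1433] yaw -16.06 F [ 0.23 -0.51 -3.61] M [-0.067 -0.032  0.046] w 0.0198
total tool shift cm [ 0.16 -0.2   3.23] world shift [-0.0015  0.0021 -0.0323] rotvec [-0.001   0.0007 -0.001 ]
j [-0.24  0.37 -0.56  1.88  0.24  0.96 -1.2 ]
```

arm_command --commands '[[[0.2,-0.2,1,0,0,0,0.1],[0,0,1.2,0,0,0,0.1],[0,0,1,0,0,0,0.1],[0,0,0,0,0,0,0.1],[0,0,0,0,0,0,0.1]]]'

```text
t: 8.05
ee_pos: [0.4696, 0.3195, 0.1104]
eef_rot: [0.799, 0.602, -0.001, -0.001]
wrist_force: [0.3, 0.8, -2.9]
grip_width: 0.02
grip_force: 50.6
```

```bash
python3 plan.py .4703 .3183 .100 -16
```

```text
t 8.05 ee [0.4696 0.3195 0.1104] yaw -15.98 F [ 0.33  0.76 -2.9 ] M [ 0.009 -0.09   0.037] w 0.02
total tool shift cm [-0.1   0.1   1.04] world shift [ 0.0007 -0.0012 -0.0104] rotvec [-0.0024  0.0014  0.0003]
j [-0.26  0.41 -0.55  1.91  0.27  0.9  -1.23]
```

arm_command --commands '[[[-0.1,0.1,0.2,-0.002,0.001,0,0.1],[0,0,0.2,0,0,0,0.1],[0,0,0.2,0,0,0,0.1],[0,0,0.2,0,0,0,0.1],[0,0,0,0,0,0,0.1]]]'

```text
t: 8.47
ee_pos: [0.4708, 0.3186, 0.1033]
eef_rot: [0.799, 0.602, 0.001, 0.0]
wrist_force: [0.2, -0.3, -2.2]
grip_width: 0.0197
grip_force: 50.6
```

```bash
python3 plan.py .4703 .3183 .096 -16
```

```text
t 8.47 ee [0.4708 0.3186 0.1033] yaw -15.99 F [ 0.24 -0.27 -2.22] M [-0.033 -0.104  0.043] w 0.0197
total tool shift cm [-0.05 -0.04  0.73] world shift [-0.0005 -0.0003 -0.0073] rotvec [ 0.0009 -0.0009  0.0001]
j [-0.27  0.42 -0.55  1.91  0.28  0.88 -1.24]
```

arm_command --commands '[[[0,0,0.2,0,0,0,0.1],[0,0,0.2,0,0,0,0.1],[0,0,0,0,0,0,0.1]]]'

```text
t: 8.72
ee_pos: [0.4708, 0.3186, 0.0992]
eef_rot: [0.799, 0.602, 0.001, 0.0]
wrist_force: [0.6, 0.3, -3.8]
grip_width: 0.0198
grip_force: 50.6
```

arm_command --commands '[[[0,0,0.2,0,0,0,0.1],[0,0,0.2,0,0,0,0.1],[0,0,0,0,0,0,0.1]]]'

```text
t: 8.97
ee_pos: [0.4707, 0.3186, 0.0951]
eef_rot: [0.799, 0.602, 0.0, 0.0]
wrist_force: [-0.5, -0.2, -3.1]
grip_width: 0.02
grip_force: 50.6
```

```bash
python3 plan.py .4703 .3183 .090 -16
```

```text
t 8.97 ee [0.4707 0.3186 0.0951] yaw -15.99 F [-0.51 -0.18 -3.06] M [-0.072 -0.009  0.001] w 0.02
total tool shift cm [-0.04 -0.03  0.51] world shift [-0.0004 -0.0003 -0.0051] rotvec [ 0.0007 -0.0007  0.0002]
j [-0.27  0.43 -0.54  1.92  0.29  0.87 -1.24]
```

The underside is 9 mm past the nose tip with no side force, so the bore is over the nose. Next I'll stop just above the pins.

arm_command --commands '[[[0,0,0.2,0,0,0,0.1],[0,0,0.2,0,0,0,0.1],[0,0,0.2,0,0,0,0.1],[0,0,0,0,0,0,0.1],[0,0,0,0,0,0,0.1]]]'

```text
t: 9.38
ee_pos: [0.4708, 0.3187, 0.0894]
eef_rot: [0.799, 0.602, 0.001, 0.0]
wrist_force: [-0.2, -0.4, -3.6]
grip_width: 0.0196
grip_force: 50.6
```

arm_command --commands '[[[0,0,0.1,0,0,0,0.1],[0,0,0.1,0,0,0,0.1],[0,0,0,0,0,0,0.1]]]'

```text
t: 9.63
ee_pos: [0.4709, 0.3186, 0.0874]
eef_rot: [0.799, 0.602, 0.001, 0.0]
wrist_force: [-0.2, -0.6, -4.4]
grip_width: 0.0199
grip_force: 50.6
```

arm_command --commands '[[[0,0,0.1,0,0,0,0.1],[0,0,0,0,0,0,0.1]]]'

```text
t: 9.8
ee_pos: [0.4708, 0.3187, 0.0864]
eef_rot: [0.799, 0.602, 0.001, 0.0]
wrist_force: [0.7, -0.8, -3.3]
grip_width: 0.0197
grip_force: 50.6
```

```bash
python3 plan.py .4703 .3183 .080 -16
```

```text
t 9.8 ee [0.4708 0.3187 0.0864] yaw -15.99 F [ 0.65 -0.77 -3.32] M [-0.038 -0.075  0.044] w 0.0197
total tool shift cm [-0.05 -0.04  0.64] world shift [-0.0005 -0.0004 -0.0064] rotvec [ 0.0009 -0.0009  0.0002]
j [-0.28  0.44 -0.54  1.93  0.3   0.85 -1.25]
```

Small steps down now, watching the force.

arm_command --commands '[[[0,0,0.1,0,0,0,0.1],[0,0,0,0,0,0,0.1]]]'

```text
t: 9.97
ee_pos: [0.4709, 0.3187, 0.0854]
eef_rot: [0.799, 0.602, 0.001, 0.0]
wrist_force: [-0.5, -0.1, -3.8]
grip_width: 0.0197
grip_force: 50.6
```

arm_command --commands '[[[0,0,0.1,0,0,0,0.1],[0,0,0,0,0,0,0.1]]]'

```text
t: 10.13
ee_pos: [0.4709, 0.3187, 0.0844]
eef_rot: [0.799, 0.602, 0.001, 0.0]
wrist_force: [0.7, -0.3, -3.3]
grip_width: 0.0199
grip_force: 50.6
```

arm_command --commands '[[[0,0,0.05,0,0,0,0.1],[0,0,0,0,0,0,0.1]]]'

```text
t: 10.3
ee_pos: [0.4709, 0.3187, 0.084]
eef_rot: [0.799, 0.602, 0.001, 0.0]
wrist_force: [-0.2, 1.5, -3.0]
grip_width: 0.0198
grip_force: 50.6
```

arm_command --commands '[[[0,0,0.1,0,0,0,0.1],[0,0,0,0,0,0,0.1]]]'

```text
t: 10.47
ee_pos: [0.4708, 0.3186, 0.0829]
eef_rot: [0.799, 0.602, 0.001, 0.0]
wrist_force: [-0.1, 0.2, -3.4]
grip_width: 0.0202
grip_force: 50.6
```

arm_command --commands '[[[0,0,0.1,0,0,0,0.1],[0,0,0,0,0,0,0.1]]]'

```text
t: 10.63
ee_pos: [0.4709, 0.3186, 0.0819]
eef_rot: [0.799, 0.602, 0.001, 0.0]
wrist_force: [0.1, 0.0, -2.5]
grip_width: 0.0198
grip_force: 50.6
```

arm_command --commands '[[[0,0,0.1,0,0,0,0.1],[0,0,0,0,0,0,0.1]]]'

```text
t: 10.8
ee_pos: [0.4709, 0.3187, 0.0809]
eef_rot: [0.799, 0.602, 0.001, 0.0]
wrist_force: [-0.0, -0.2, -3.9]
grip_width: 0.0202
grip_force: 50.6
```

There is no contact 5 mm below the pin tops, so the pins are in the holes. The balls should be felt at about 0.080.

arm_command --commands '[[[0,0,0.05,0,0,0,0.1],[0,0,0,0,0,0,0.1]]]'

```text
t: 10.97
ee_pos: [0.4709, 0.3187, 0.0805]
eef_rot: [0.799, 0.602, 0.001, 0.0]
wrist_force: [-0.1, -1.0, -3.2]
grip_width: 0.0196
grip_force: 50.6
```

arm_command --commands '[[[0,0,0.05,0,0,0,0.1],[0,0,0,0,0,0,0.1]]]'

```text
t: 11.13
ee_pos: [0.4709, 0.3187, 0.08]
eef_rot: [0.799, 0.602, 0.001, 0.0]
wrist_force: [-0.5, 0.1, -4.6]
grip_width: 0.0199
grip_force: 50.6
```

arm_command --commands '[[[0,0,0.05,0,0,0,0.1],[0,0,0,0,0,0,0.1]]]'

```text
t: 11.3
ee_pos: [0.4709, 0.3187, 0.0795]
eef_rot: [0.799, 0.602, 0.001, 0.0]
wrist_force: [-0.4, -0.4, -4.2]
grip_width: 0.0197
grip_force: 50.6
```

arm_command --commands '[[[0,0,0.05,0,0,0,0.1],[0,0,0,0,0,0,0.1]]]'

```text
t: 11.47
ee_pos: [0.471, 0.3186, 0.079]
eef_rot: [0.799, 0.602, 0.001, 0.0]
wrist_force: [0.5, -1.6, -2.0]
grip_width: 0.0194
grip_force: 50.6
```

arm_command --commands '[[[0,0,0.05,0,0,0,0.1],[0,0,0,0,0,0,0.1]]]'

```text
t: 11.63
ee_pos: [0.471, 0.3187, 0.0787]
eef_rot: [0.799, 0.602, 0.001, 0.0]
wrist_force: [-1.1, -1.7, 1.0]
grip_width: 0.0199
grip_force: 50.8
```

arm_command --commands '[[[0,0,0.05,0,0,0,0.1],[0,0,0,0,0,0,0.1]]]'

```text
t: 11.8
ee_pos: [0.4711, 0.3187, 0.0782]
eef_rot: [0.799, 0.602, 0.001, 0.0]
wrist_force: [0.0, -1.9, 2.1]
grip_width: 0.0195
grip_force: 50.8
```

arm_command --commands '[[[0,0,0.05,0,0,0,0.1],[0,0,0,0,0,0,0.1]]]'

```text
t: 11.97
ee_pos: [0.4711, 0.3188, 0.0776]
eef_rot: [0.799, 0.602, 0.001, 0.0]
wrist_force: [0.5, -0.8, 1.4]
grip_width: 0.0198
grip_force: 50.8
```

arm_command --commands '[[[0,0,0.05,0,0,0,0.1],[0,0,0,0,0,0,0.1]]]'

```text
t: 12.13
ee_pos: [0.471, 0.3188, 0.0771]
eef_rot: [0.799, 0.602, 0.001, 0.0]
wrist_force: [0.2, -1.5, 1.4]
grip_width: 0.0196
grip_force: 50.8
```

arm_command --commands '[[[0,0,0.05,0,0,0,0.1],[0,0,0.05,0,0,0,0.1],[0,0,0,0,0,0,0.1]]]'

```text
t: 12.38
ee_pos: [0.4708, 0.3186, 0.0757]
eef_rot: [0.799, 0.602, 0.001, 0.0]
wrist_force: [2.3, 1.1, -5.7]
grip_width: 0.0198
grip_force: 50.5
```

arm_command --commands '[[[0,0,0.05,0,0,0,0.1],[0,0,0.05,0,0,0,0.1],[0,0,0,0,0,0,0.1]]]'

```text
t: 12.63
ee_pos: [0.4706, 0.3184, 0.0745]
eef_rot: [0.799, 0.602, 0.0, 0.0]
wrist_force: [2.1, 0.4, -10.2]
grip_width: 0.0197
grip_force: 50.3
```

```bash
python3 plan.py .471 .3187 .072 -16
python3 - <<'E'
from h import *
c=snap('scene','s2.png')
A=cv2.resize(c['image'][180:260,170:270],None,fx=6,fy=6,interpolation=cv2.INTER_CUBIC)
cv2.imwrite('pics/s2c.png',A[:,:,::-1])
E
```

```text
t 12.63 ee [0.4706 0.3184 0.0745] yaw -15.99 F [  2.07   0.36 -10.17] M [ 0.161 -0.757 -0.065] w 0.0197
total tool shift cm [0.04 0.03 0.25] world shift [ 0.0004  0.0003 -0.0025] rotvec [ 0.0004 -0.0004  0.0002]
j [-0.28  0.46 -0.53  1.93  0.31  0.83 -1.26]
```

View pics/s2c.png

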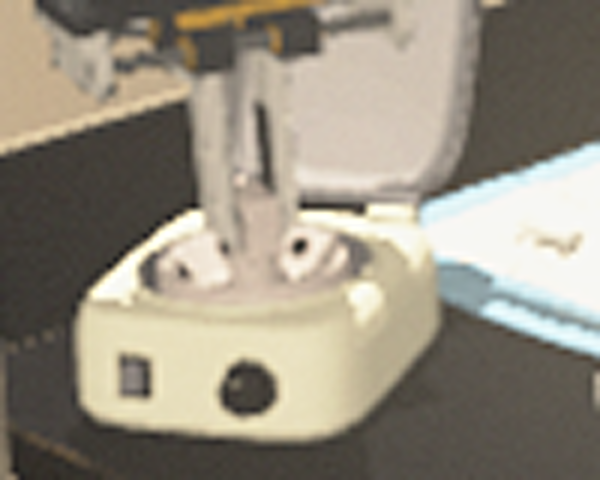

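The crop shows the rotor sunk in the bowl and level, held at about (255,230). The force turned to a downward pull, so the balls have snapped past. I'll follow it down to home.

arm_command --commands '[[[0,0,0.1,0,0,0,0.1],[0,0,0,0,0,0,0.1]]]'

```text
t: 12.85
ee_pos: [0.4706, 0.3185, 0.0736]
eef_rot: [0.799, 0.602, 0.0, 0.0]
wrist_force: [1.5, 0.3, -10.9]
grip_width: 0.02
grip_force: 50.3
```

arm_command --commands '[[[0,0,0.1,0,0,0,0.1],[0,0,0,0,0,0,0.1]]]'

```text
t: 13.02
ee_pos: [0.4707, 0.3188, 0.0729]
eef_rot: [0.799, 0.602, 0.001, 0.0]
wrist_force: [0.9, -0.9, -6.7]
grip_width: 0.0196
grip_force: 50.5
```

arm_command --commands '[[[0,0,0.05,0,0,0,0.1],[0,0,0,0,0,0,0.1]]]'

```text
t: 13.18
ee_pos: [0.4709, 0.3189, 0.0726]
eef_rot: [0.799, 0.602, 0.001, 0.0]
wrist_force: [-0.4, 0.3, -3.9]
grip_width: 0.0199
grip_force: 50.5
```

arm_command --commands '[[[0,0,0.05,0,0,0,0.1],[0,0,0,0,0,0,0.1]]]'

```text
t: 13.35
ee_pos: [0.471, 0.3189, 0.0722]
eef_rot: [0.799, 0.602, 0.001, 0.0]
wrist_force: [0.0, 0.7, -3.2]
grip_width: 0.0202
grip_force: 50.6
```

arm_command --commands '[[[0,0,0.05,0,0,0,0.1],[0,0,0,0,0,0,0.1]]]'

```text
t: 13.52
ee_pos: [0.471, 0.319, 0.0721]
eef_rot: [0.799, 0.602, 0.001, 0.0]
wrist_force: [-2.4, -1.5, 4.2]
grip_width: 0.0197
grip_force: 50.9
```

arm_command --commands '[[[0,0,0.05,0,0,0,0.1],[0,0,0,0,0,0,0.1]]]'

```text
t: 13.68
ee_pos: [0.471, 0.319, 0.0721]
eef_rot: [0.799, 0.602, 0.001, 0.0]
wrist_force: [-3.6, -3.1, 13.2]
grip_width: 0.0197
grip_force: 51.3
```

arm_command --commands '[[[0,0,0.05,0,0,0,0.1],[0,0,0,0,0,0,0.1]]]'

```text
t: 13.85
ee_pos: [0.4711, 0.319, 0.072]
eef_rot: [0.799, 0.602, 0.001, 0.0]
wrist_force: [-7.8, -5.1, 22.0]
grip_width: 0.0199
grip_force: 51.7
```

There is a hard stop at 0.0721, which is exactly home (0.038 + 0.034). I'll ease off, release and rise.

arm_command --commands '[[[0,0,-0.1,0,0,0,0.1],[0,0,0,0,0,0,0.2],[0,0,0,0,0,0,0.35],[0,0,0,0,0,0,0.5],[0,0,0,0,0,0,0.5]]]'

```text
t: 14.27
ee_pos: [0.4711, 0.3189, 0.0716]
eef_rot: [0.799, 0.602, 0.001, 0.0]
wrist_force: [-0.8, 0.0, -0.9]
grip_width: 0.0363
grip_force: 0.0
```

arm_command --commands '[[[0,0,0,0,0,0,0.5],[0,0,0,0,0,0,0.5],[0,0,-1,0,0,0,0.5],[0,0,-2,0,0,0,0.5],[0,0,-3,0,0,0,0.5]]]'

```text
t: 14.68
ee_pos: [0.4696, 0.318, 0.1309]
eef_rot: [0.798, 0.602, -0.001, -0.0]
wrist_force: [0.2, 0.7, 0.1]
grip_width: 0.047
grip_force: 0.0
```

arm_command --commands '[[[0,0,-4,0,0,0,0.5],[0,0,-4,0,0,0,0.5],[0,0,-2,0,0,0,0.5],[0,0,0,0,0,0,0.5],[0,0,0,0,0,0,0.5]]]'

```text
t: 15.1
ee_pos: [0.4711, 0.3189, 0.2333]
eef_rot: [0.799, 0.602, 0.002, 0.0]
wrist_force: [0.9, -0.4, -0.8]
grip_width: 0.0471
grip_force: 0.0
```

```bash
python3 plan.py .471 .319 .24 -16
python3 - <<'E'
from h import *
c=snap('scene','s3.png'); C=cloud(c)
X=C[(np.hypot(C[...,0]-.471,C[...,1]-.318)<.045)&(C[...,2]>.08)&(C[...,2]<.115)]
print(len(X),np.percentile(X[:,2],[50,90,98]),X.mean(0))
A=cv2.resize(c['image'][180:260,170:270],None,fx=6,fy=6,interpolation=cv2.INTER_CUBIC)
cv2.imwrite('pics/s3c.png',A[:,:,::-1])
E
```

```text
t 15.1 ee [0.4711 0.3189 0.2333] yaw -16.0 F [ 0.85 -0.42 -0.84] M [-0.136 -0.103 -0.006] w 0.0471
total tool shift cm [ 0.   -0.01 -0.67] world shift [-0.0001  0.0001  0.0067] rotvec [ 0.003  -0.0029  0.    ]
j [-0.22  0.28 -0.59  1.79  0.17  1.12 -1.14]
91 [0.09488902 0.10100021 0.10282473] [0.46699685 0.30948699 0.09362232]
```

View pics/s3c.png

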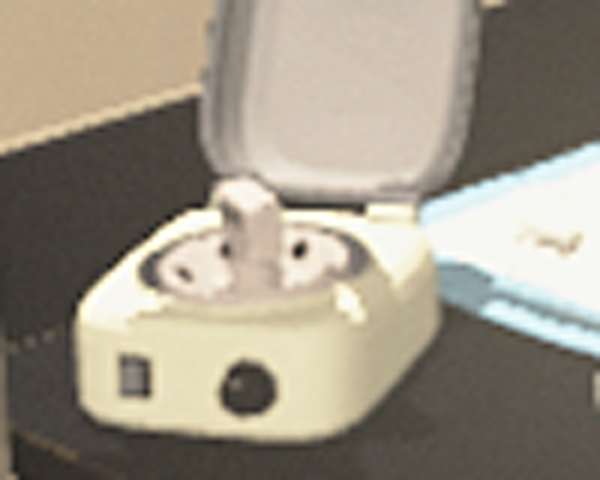

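The crop shows the rotor alone in the bowl and level, with its bar top at about (250,190). By depth the bar top is near 0.100-0.103 m (home is 38 + 62 = 100 mm), and the gripper is clear above it. Handing in.

```bash
python3 -c "
from workcell import ctrl
print(ctrl.close_job())"
```

```text
the job is handed in; nothing more can be done
None
```

The rotor is on the spindle, snapped past the balls, sitting home on the drive flange and released, and the job was handed in at about 15 s; no verdict came back.

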